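# Dry a rinsed spray-gun cup on its peg

## Task

Without lifting it, slide the drying stand across the bench until its round foot is wholly inside the yellow ring in front of the blower. Then take the rinsed metal cup from its rest, turn it upside down and lower it (do not drop it) over the stand's peg until its rim sits flat on the foot, with the stand still inside the ring. Leave the other things on the bench where they are.

Things in the scene. Friction and masses are not known exactly. Their poses are not given: they have to be found in the camera images.
- stand: loose drying stand, 0.8 kg: a dark steel disc foot 140 mm in diameter and 18 mm thick with an orange peg upright in its centre; the peg is 38 mm in diameter for its lower 16 mm, then tapers to 22 mm at its top, 66 mm above the bench (48 mm above the foot). Origin: centre of the foot's underside; z up
- mark: yellow ring painted flat on the bench, 170 mm inner and 188 mm outer diameter, in front of the blower: the stand's place. Origin: its centre, on the bench
- cup: bare metal spray-gun cup, 0.12 kg: cylinder of 58 mm outer diameter, 70 mm long, wall 3 mm, one end open; a brass spigot (21 mm wide) sticks 14 mm out of its closed end. Origin: centre of the closed end's outer face; z runs along the cup towards the mouth. At first it lies on its side on the rest, axis level 42 mm above the bench, mouth roughly away from the robot
- cup_rim (a point): centre of the cup's open mouth, in the plane of the rim, 70 mm from the cup's origin along its z axis
- cradle: fixed rest on which the cup lies: wooden plate 60 x 46 x 8 mm with two black rubber rods along its x axis, their tops 17 mm above the bench, 42 mm over their outer sides. Origin: centre of its underside; x is the direction in which the cup's mouth points
- blower: fixed low grey blower box beyond the ring, 90 x 200 mm and 80 mm high (a red button on top rises to 90 mm), its black slots facing the ring. Origin: centre of its underside, 190 mm from the ring's centre
- paint_tin: bystander: tin with a green band, 74 mm diameter, 85 mm high, upright. Origin: centre of its underside
- tape_roll: bystander: roll of blue tape lying flat, 90 mm outer diameter, 24 mm high. Origin: centre of its underside
- spray_can: bystander: upright white spray can with a blue band and red cap, 66 mm diameter, 190 mm high. Origin: centre of its underside
- battery: bystander: black and red tool battery, 120 x 75 mm, 66 mm high. Origin: centre of its underside
- screwdriver: bystander: red-handled screwdriver lying near the right edge of the work area, about 200 mm long and under 35 mm high. Origin: under its middle; x along it
- wrench: bystander: steel wrench lying near the left edge of the work area, under 15 mm high. Origin: under its middle; x along it
Things that resemble listed ones, but are neither listed nor needed, are in the scene too. What is shaped like the stand but green or pink is not meant. What is shaped like the cup but orange is not meant.

How it is judged:
On the way, in this order (a step that is already met when the one before it is completed fails the run):
1. the stand has been slid inside the ring (centres within 16 mm) and stands still there, the cup not yet at it (horizontal distance between stand and mark below 0.016 m and linear speed of stand below 0.02 m/s and horizontal distance between cup and stand above 0.1 m), for 0.2 s.
2. the cup is upside down over the peg, its rim flat on the stand's foot (horizontal distance between each of cup, cup_rim and stand below 0.012 m and angle between cup's own z axis and vertical above 3.04 rad and z of cup_rim in the frame of stand below 0.022 m), for 0.2 s.
At the end, for the whole second after the job is handed in: The stand is inside the ring (its centre within 16 mm of the ring's), the cup is upside down over the peg (upright axis within about 6 degrees, within 12 mm of the peg's axis), its rim down on the foot to within 4 mm, and both are at rest (all of step 2 and horizontal distance between stand and mark below 0.016 m and linear speed of each of cup, stand below 0.02 m/s); the robot touches nothing.
It fails at once if the stand is lifted more than 12 mm off the bench or tipped over by more than 15 degrees (height (world z) of stand above 0.012 m or angle between stand's own z axis and vertical above 0.26 rad).
It fails at once if the cup is dropped on the peg (faster than 0.6 m/s with its rim over the foot, less than 60 mm above it) (horizontal distance between cup_rim and stand below 0.03 m and z of cup_rim in the frame of stand below 0.078 m and linear speed of cup above 0.6 m/s).
It fails at once if a bystander is shifted by more than 30 mm (distance of any of paint_tin, tape_roll, spray_can, battery, screwdriver, wrench from where it was at the start of the episode above 0.03 m).
It also fails if it takes over 64 s, if anything falls off the work surface, if the arm or the gripper's body presses on something with over 40 N, if the wrist force passes 120 N, or if a joint passes its speed limit or range.

## Robot

A 6-joint arm with a two-finger parallel gripper is mounted at the origin on the work surface. World frame = base frame: x ahead of the robot, y to its left, z up, the work surface at z = 0. Lengths are in m, angles in rad, forces in N, time in s.
With the tool pointing down it reaches from about 0.375 to 0.9 m from the base axis. Payload 3.1 kg.
Tool frame: the origin (TCP) lies at the very end of the fingers, on their centre line; the grasp point (between the pads) lies 19 mm behind it; z points along the fingers, y is the line along which they close (so a half turn about z gives the same grasp; the last joint's range is limited). The gripper opens to 85 mm and grips with 20 to 120 N. Pads are 22 mm wide; open, the fingers measure 114 mm over their backs; the gripper's body (76 mm by 85 mm) begins 54 mm behind the grasp point. The pads swing forward as they close: fully open they stand 13 mm farther back than shut.
Start: joints at [-1.343, 0.527, 1.433, -0, 1.181, -0.178], TCP at [0.247, -0.574, 0.231] pointing down, gripper open.
Joint ranges: [-3.08, 3.08], [-0.75, 2.2], [0.22, 2.44], [-1.43, 4.57], [0, 2.65], [-2.85, 2.85]. Speed limits (rad/s): [2.79, 2.79, 3.14, 3.14, 3.14, 3.14].

## Interface

Orientations are given as a unit quaternion [x, y, z, w].
In Python, from station import manip, vision gives the robot as it stands.
- The arm moves only by the tool drive_tool, never from a script. Its argument "deltas" is a list that holds one entry, the list of rows, each a list of 4 numbers: the shift along the tool's x, y, z in mm, then the turn about the tool's z in rad. A call has 1 to 5 rows; each row is the pose to reach, as a shift and turn from the pose commanded when the call began, along the tool's axes at that moment; what a row does not reach only later rows make up. A row lasts 1/12 s, in which the tool goes at most 41.7 mm and 7.16 degrees, less where a joint would pass 70% of its speed; a pose out of reach is approached as far as the arm can. A call with a gripper value outside its range is refused whole. "jaw" is the finger opening in mm, from 0 to 85.4, set as the call begins (left out, the last holds). The fingers move at their own pace and stop on an object; "force" is the grip in N (left out, the last holds). Time passes only in rows, so rows that repeat a pose let the fingers close. It gives the time, the measured TCP pose, the force, the opening and the grip force at its end, in the units of the state.
- manip.sense(): the state, without advancing time (a new reading comes with each control period).
- vision.snapshot(name): name is "scene" or "top"; returns the picture (400x640x3 uint8, red, green, blue); there is no depth.
- vision.camera_model(name): a dict with "camera_matrix" (3x3 intrinsics, pixels), "D" ([k1, k2, p1, p2, k3] as OpenCV has them; the pictures are not rectified), "rvec" (rotation vector, rad) and "tvec" (3), from world to camera coordinates, as OpenCV has them. Camera axes: x right, y down, z forward; pixel columns grow to the right and rows downward; lengths in m; the calibration is good to about 2 mm. A picture is of the moment at which its call begins. camera_model takes no time and is no camera call.
- manip.sign_off(): hands the job in; it is judged then, once.
The state is a dict: "t": time; "q": joint angles; "qd": joint speeds; "tau": joint torques, N m; "tcp_pos": TCP position; "tool_rot": TCP orientation; "force": force on the tool from outside, world axes, zero at the start; "ft_torque": the same for the moment, N m; "finger_gap": opening from 0.0 (shut) to 1.0 (fully open); "gripper_force": force on a finger pad.
Only numpy, scipy, OpenCV 4.12 (cv2) and the standard library are available. Lean on these libraries where they do the work, as an engineer would, in place of code of your own. Each camera call takes 0.05 s, during which the arm holds its last target. There are 200 camera calls.

## Working session

There is one attempt and no reset: what is moved stays moved. The work goes in short steps, Python scripts to look and compute and a tool call to move; the robot and the scene stay as the last step left them, time stands still between calls to the robot, and variables do not carry over. Pictures are saved under pics/ and viewed, at most 10 in all, crops included, and the job is handed in when it is done.

Besides the shell and the picture viewer there is one more tool, called after "Call:" as name(argument=value, ...), one argument or row to a line, values as JSON. drive_tool: Moves the arm, as the interface text tells. Its arguments: {"type":"object","properties":{"deltas":{"type":"array"},"jaw":{"type":"number"},"force":{"type":"number"}},"required":["deltas"]}

```bash
mkdir -p pics
cat > h.py <<'E'
import numpy as np, cv2
from station import manip, vision
def cam(n):
    m=vision.camera_model(n); K=np.array(m["camera_matrix"],float); D=np.array(m["D"],float)
    R=cv2.Rodrigues(np.array(m["rvec"],float))[0]; t=np.array(m["tvec"],float).ravel(); return K,D,R,t
def ray(n,uv):
    K,D,R,t=cam(n); p=cv2.undistortPoints(np.array(uv,float).reshape(-1,1,2),K,D).reshape(-1,2)
    return -R.T@t, np.c_[p,np.ones(len(p))]@R
def onplane(n,uv,z):
    c,d=ray(n,uv); return c+d*((z-c[2])/d[:,2])[:,None]
def proj(n,P):
    K,D,R,t=cam(n); return cv2.projectPoints(np.array(P,float).reshape(-1,1,3),cv2.Rodrigues(R)[0],t,K,D)[0].reshape(-1,2)
def save(f,im): cv2.imwrite('pics/'+f,cv2.cvtColor(im,cv2.COLOR_RGB2BGR))
E
python3 - <<'E'
from h import *
for n in("scene","top"):
    im=vision.snapshot(n); np.save(n+'.npy',im); save(n+'0.png',im); K,D,R,t=cam(n); print(n,(-R.T@t).round(3),K[0,0],R.round(2).tolist())
print(manip.sense())
E
```

```text
scene [ 1.013 -0.805  1.526] 503.233696292038 [[0.86, 0.52, -0.0], [0.43, -0.72, -0.54], [-0.28, 0.46, -0.84]]
top [ 0.39  -0.004  1.402] 455.099629963363 [[0.02, -1.0, -0.01], [-0.99, -0.02, -0.1], [0.1, 0.01, -0.99]]
{'t': 0.1, 'q': array([-1.34347150e+00,  5.28394857e-01,  1.43374899e+00,  4.72032721e-06,
        1.18143345e+00, -1.78508845e-01]), 'qd': array([ 0.00080133, -0.0026572 , -0.00217569,  0.00065751, -0.0003106 ,
        0.0001437 ]), 'tau': array([-2.75428984e-04, -4.43304384e+01, -1.78586483e+01, -2.45939746e-04,
        3.86545129e-03,  4.78884601e-06]), 'tcp_pos': array([ 0.2466173 , -0.57359051,  0.23042619]), 'tool_rot': array([ 9.79482622e-01,  2.01526198e-01, -2.20361920e-05, -9.92078734e-04]), 'force': array([ 0.0565116 ,  0.81147405, -0.03384638]), 'ft_torque': array([0.03121702, 0.02320768, 0.01909849]), 'gripper_force': 0.0, 'finger_gap': 0.9961785210838586}
```

View pics/scene0.png

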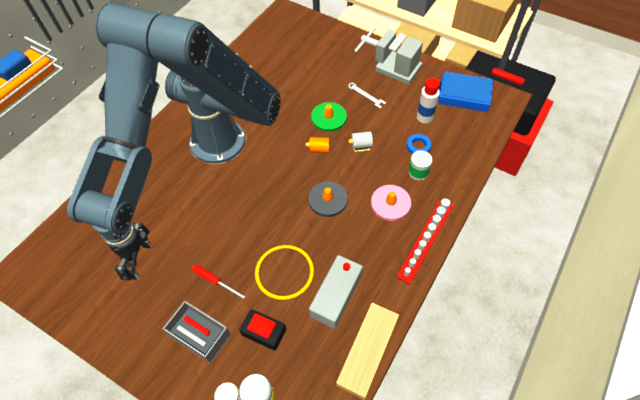

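View pics/top0.png

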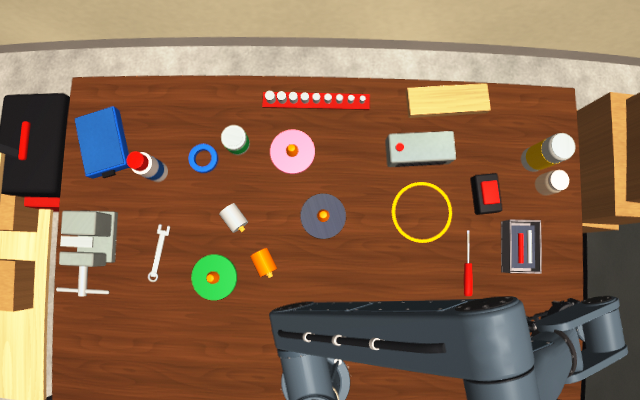

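The task stand is the dark-foot one, at top (323,216) and scene (328,197). The green one at top (213,277) and the pink one at top (292,151) are not meant. The cup is the bare metal one at top (233,217), scene (361,141); the orange one at top (263,263) is not meant. The ring is at top (421,212) and the blower at top (421,148), with its button at (400,147).

I'll measure them and confirm in a crop.

Run:
```python
from h import *
top=np.load('top.npy'); sc=np.load('scene.npy')
def big(m,n=1):
    c,_=cv2.findContours(m.astype(np.uint8),0,1); return sorted(c,key=cv2.contourArea)[-n:]
def hsv(i): return cv2.cvtColor(i,cv2.COLOR_RGB2HSV).astype(int)
def win(m,u,v,r):
    o=np.zeros_like(m); o[v-r:v+r,u-r:u+r]=m[v-r:v+r,u-r:u+r]; return o
def circ(n,m,z):
    P=onplane(n,big(m)[-1].reshape(-1,2),z)[:,:2].astype(np.float32); (c,r)=cv2.minEnclosingCircle(P)
    A=np.c_[2*P,np.ones(len(P))]; s=np.linalg.lstsq(A,(P**2).sum(1),rcond=None)[0]
    return s[:2].round(4),np.sqrt(s[2]+s[0]**2+s[1]**2).round(4)
for n,im,ring,st,peg in(("top",top,(421,212),(323,216),(323,215)),("scene",sc,(285,272),(328,198),(328,193))):
    H=hsv(im); h,s,v=H[...,0],H[...,1],H[...,2]
    print(n,'ring',circ(n,win((h>22)&(h<35)&(s>180)&(v>150),*ring,40),0))
    print(n,'foot',circ(n,win((s<90)&(v<140)|((h>5)&(h<18)&(s>200)&(v>150)),*st,28),.018))
    pm=win((h>3)&(h<20)&(s>190)&(v>140),*peg,14); c=big(pm)[-1].reshape(-1,2); print(n,'peg c',c.mean(0),cv2.boundingRect(c),onplane(n,[c.mean(0)],.045).round(4))
    cu=(233,217) if n=="top" else (361,141)
    cm=win((s<75)&(v>95),*cu,20); c=big(cm)[-1]; print(n,'cup',cv2.minAreaRect(c)); 
    gm=win((h>15)&(h<32)&(s>110)&(v>120),*cu,22);c=big(gm)[-1].reshape(-1,2); print('brass',len(c),c.mean(0))
    bl=(421,148) if n=="top" else (336,291)
    bm=win((s<60)&(v>80),*bl,45); r=cv2.minAreaRect(big(bm)[-1]); print('blower',r); b=cv2.boxPoints(r); print(onplane(n,b,.08).round(3).tolist())
a=cv2.resize(top[130:300,190:480],None,fx=2.7,fy=2.7,interpolation=2); save('c1.png',a[:600])
```

```text
top ring (array([ 0.5222, -0.3194]), np.float64(0.0931))
top foot (array([ 0.5015, -0.012 ]), np.float64(0.0682))
top peg c [323.19354839 215.32258065] (318, 210, 11, 12) [[ 0.5003 -0.0131  0.045 ]]
top cup ((232.9600067138672, 217.2799835205078), (25.600004196166992, 18.80000114440918), 53.130104064941406)
brass 15 [241.2        228.26666667]
blower ((421.64276123046875, 147.2845001220703), (32.12214660644531, 65.67982482910156), 85.15599822998047)
[[0.745, -0.2, 0.08], [0.769, -0.399, 0.08], [0.671, -0.405, 0.08], [0.648, -0.208, 0.08]]
scene ring (array([ 0.5244, -0.3182]), np.float64(0.0935))
scene foot (array([ 0.5068, -0.0154]), np.float64(0.0701))
scene peg c [327.33333333 195.09090909] (323, 190, 10, 11) [[ 0.5089 -0.0194  0.045 ]]
scene cup ((362.15850830078125, 139.4268341064453), (15.23955249786377, 19.877676010131836), 83.6598129272461)
brass 34 [361.52941176 149.82352941]
blower ((335.300048828125, 290.4000244140625), (32.199378967285156, 68.42367553710938), 26.56505012512207)
[[0.681, -0.423, 0.08], [0.657, -0.207, 0.08], [0.759, -0.203, 0.08], [0.776, -0.416, 0.08]]
```

View pics/c1.png

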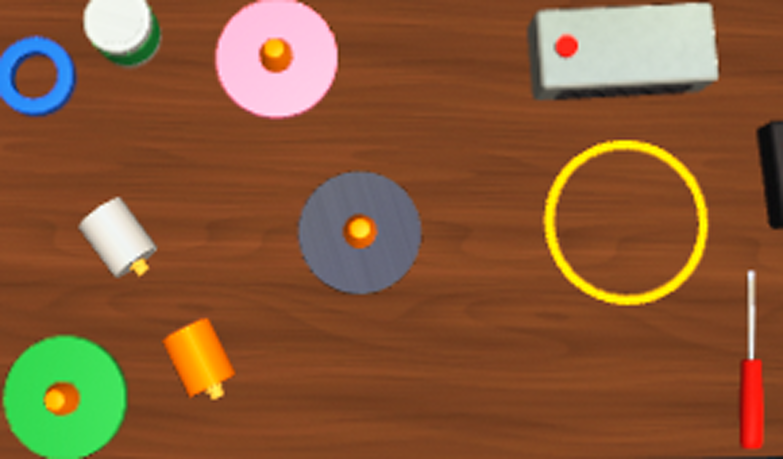

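The crop confirms it. The bare metal cup is at crop (118,237), its brass spigot at (140,267) toward the lower right and its mouth toward the upper left. The grey-foot stand is at (360,232), and the ring and blower are where I measured them.

Run:
```python
from h import *
from scipy.spatial.transform import Rotation as Ro
P=onplane("top",[(232.96,217.28),(241.2,228.27)],.042); Q=onplane("scene",[(362.16,139.43),(361.5,149.8)],.042)
print(P.round(4),Q.round(4))
top=np.load('top.npy'); H=cv2.cvtColor(top,cv2.COLOR_RGB2HSV).astype(int); m=np.zeros(top.shape[:2],np.uint8)
m[190:245,205:260]=((H[...,1]<100)&(H[...,2]>80))[190:245,205:260]
ys,xs=np.nonzero(m); W=onplane("top",np.c_[xs,ys],.042)[:,:2]; c=W.mean(0); w,v=np.linalg.eigh(np.cov((W-c).T)); d=v[:,1]*np.sign(v[0,1])
e=(W-c)@d; f=(W-c)@v[:,0]; print('pca c',c.round(4),'yaw',np.arctan2(d[1],d[0]).round(3),np.percentile(e,[1,99]).round(4),np.percentile(f,[1,99]).round(4),w)
(rc,sz,a)=cv2.minAreaRect(W.astype(np.float32)*1000); print(rc,sz,a)
s=manip.sense(); R=Ro.from_quat(s['tool_rot']).as_matrix(); print(R.round(3))
print('to stand, tool axes mm', (R.T@(np.array([.5035,-.014,.024])-s['tcp_pos'])*1000).round(1))
```

```text
[[0.488  0.2584 0.042 ]
 [0.4556 0.2321 0.042 ]] [[0.4915 0.2596 0.042 ]
 [0.5132 0.2158 0.042 ]]
pca c [0.4888 0.2589] yaw 0.717 [-0.0385  0.0375] [-0.0282  0.0278] [0.0002722  0.00048276]
(488.3082580566406, 258.728271484375) (78.95389556884766, 56.73154830932617) 39.00514602661133
[[ 0.919  0.395 -0.   ]
 [ 0.395 -0.919  0.002]
 [ 0.    -0.002 -1.   ]]
to stand, tool axes mm [ 456.9 -412.3  207.4]
```

Call:
drive_tool(
  deltas=[
    [[30,-27,0,0],[60,-54,0,0],[90,-81,0,0],[120,-108,0,0],[150,-135,0,0]],
  ],
  jaw=85,
  force=25,
)

```text
t: 0.52
tcp_pos: [0.3314, -0.3889, 0.2309]
tool_rot: [0.98, 0.201, -0.0, -0.001]
force: [-0.1, -0.6, 1.1]
finger_gap: 0.996
gripper_force: 0.0
```

Call:
drive_tool(
  deltas=[
    [[30,-27,0,0],[60,-54,0,0],[90,-81,0,0],[120,-108,0,0],[150,-135,0,0]],
  ],
)

```text
t: 0.93
tcp_pos: [0.416, -0.2057, 0.2312]
tool_rot: [0.98, 0.201, -0.0, -0.0]
force: [1.6, 0.5, -0.3]
finger_gap: 0.994
gripper_force: 0.0
```

Call:
drive_tool(
  deltas=[
    [[30,-27,10,0],[60,-54,30,0],[90,-81,50,0],[120,-108,70,0],[157,-142,90,0]],
  ],
)

```text
t: 1.35
tcp_pos: [0.4955, -0.0324, 0.1487]
tool_rot: [0.98, 0.201, -0.0, -0.0]
force: [0.5, -0.9, 0.0]
finger_gap: 0.998
gripper_force: 0.0
```

Call:
drive_tool(
  deltas=[
    [[0,0,0,0],[0,0,0,0]],
  ],
)

```text
t: 1.52
tcp_pos: [0.4949, -0.032, 0.1486]
tool_rot: [0.979, 0.204, -0.001, -0.001]
force: [0.4, -0.2, -0.2]
finger_gap: 0.996
gripper_force: 0.0
```

```bash
cat >> h.py <<'E'
from scipy.spatial.transform import Rotation as Ro
def go(x,y,z,yaw=None):
    s=manip.sense(); R=Ro.from_quat(s['tool_rot']).as_matrix(); a=np.arctan2(R[1,0],R[0,0])
    print('t',round(s['t'],2),'tcp',s['tcp_pos'].round(4),'yaw',round(a,3),'tilt',(R[:,2]).round(3),'q',s['q'].round(2),'gap',round(s['finger_gap'],3),'gf',round(s['gripper_force'],1),'F',s['force'].round(1))
    print('delta mm',(R.T@(np.array([x,y,z])-s['tcp_pos'])*1000).round(1), 'turn' , None if yaw is None else round(-(yaw-a),3))
E
python3 - <<'E'
from h import *
go(.5035,-.014,.024)
E
```

```text
t 1.52 tcp [ 0.4949 -0.032   0.1486] yaw 0.411 tilt [-0.003  0.001 -1.   ] q [-0.29  0.48  1.83 -0.    0.83  0.87] gap 0.996 gf 0.0 F [ 0.4 -0.2 -0.2]
delta mm [ 15.4 -12.8 124.6] turn None
```

Call:
drive_tool(
  deltas=[
    [[15,-13,10,0],[15,-13,40,0],[15,-13,75,0],[15,-13,105,0],[15,-13,122,0]],
  ],
)

```text
t: 1.93
tcp_pos: [0.5029, -0.0176, 0.0259]
tool_rot: [0.98, 0.201, -0.001, -0.0]
force: [0.2, 0.5, 0.1]
finger_gap: 0.995
gripper_force: 0.0
```

Call:
drive_tool(
  deltas=[
    [[0,0,0,0],[0,0,0,0],[0,0,0,0],[0,0,0,0],[0,0,0,0]],
  ],
  jaw=10,
  force=30,
)

```text
t: 2.35
tcp_pos: [0.5035, -0.0161, 0.0298]
tool_rot: [0.98, 0.201, 0.0, -0.0]
force: [-1.7, 2.4, 3.5]
finger_gap: 0.418
gripper_force: 29.5
```

Call:
drive_tool(
  deltas=[
    [[0,0,0,0],[0,0,0,0],[0,0,0,0],[0,0,0,0]],
  ],
)

```text
t: 2.68
tcp_pos: [0.5036, -0.0161, 0.0298]
tool_rot: [0.979, 0.201, 0.0, -0.0]
force: [-2.5, 1.3, 7.4]
finger_gap: 0.421
gripper_force: 29.8
```

Run:
```python
from h import *
im=vision.snapshot("scene"); save('g1.png',cv2.resize(im[120:300,230:430],None,fx=3,fy=3))
go(.523,-.319,.026)
```

```text
t 2.73 tcp [ 0.5035 -0.0161  0.0297] yaw 0.406 tilt [ 0.  0. -1.] q [-0.25  0.71  1.88  0.    0.55  0.91] gap 0.417 gf 29.8 F [-2.6  2.3  5.7]
delta mm [-101.7  286.     3.7] turn None
```

View pics/g1.png

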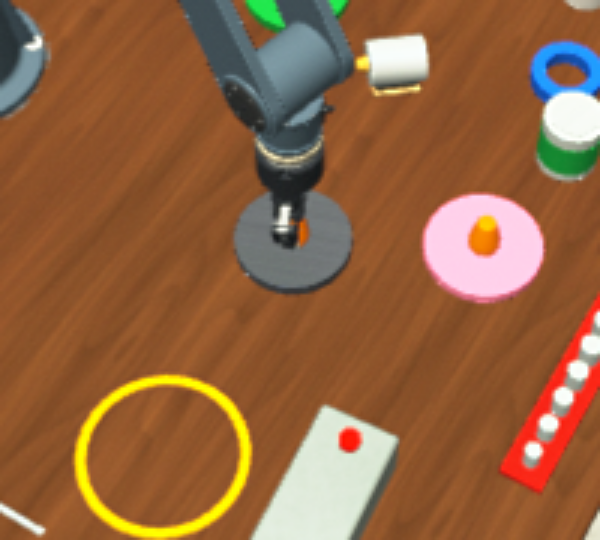

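Call:
drive_tool(
  deltas=[
    [[-4,10,-2,0],[-11,30,-2,0],[-19,54,-2,0],[-27,77,-2,0],[-35,100,-2,0]],
  ],
)

```text
t: 3.15
tcp_pos: [0.5117, -0.1238, 0.0302]
tool_rot: [0.979, 0.202, 0.0, 0.001]
force: [1.0, -0.4, -8.0]
finger_gap: 0.419
gripper_force: 30.8
```

Call:
drive_tool(
  deltas=[
    [[-8,23,0,0],[-17,46,0,0],[-25,69,0,0],[-33,92,0,0],[-42,116,0,0]],
  ],
)

```text
t: 3.57
tcp_pos: [0.5182, -0.2467, 0.03]
tool_rot: [0.98, 0.201, -0.0, -0.0]
force: [-0.2, -0.1, -5.9]
finger_gap: 0.418
gripper_force: 30.9
```

Call:
drive_tool(
  deltas=[
    [[-8,22,0,0],[-15,42,0,0],[-21,58,0,0],[-25,68,0,0],[-25,70,0,0]],
  ],
)

```text
t: 3.98
tcp_pos: [0.5233, -0.3222, 0.0301]
tool_rot: [0.98, 0.201, 0.0, 0.001]
force: [-0.2, -1.0, -6.2]
finger_gap: 0.415
gripper_force: 31.0
```

Run:
```python
from h import *
go(.523,-.319,.03)
im=vision.snapshot("scene"); 
def circ(m,z):
    c,_=cv2.findContours(m.astype(np.uint8),0,1); P=onplane("scene",max(c,key=cv2.contourArea).reshape(-1,2),z)[:,:2]
    s=np.linalg.lstsq(np.c_[2*P,np.ones(len(P))],(P**2).sum(1),rcond=None)[0]; return s[:2],np.sqrt(s[2]+s[0]**2+s[1]**2)
H=cv2.cvtColor(im,cv2.COLOR_RGB2HSV).astype(int); m=np.zeros(im.shape[:2]); m[225:320,240:330]=((H[...,1]<90)&(H[...,2]<140))[225:320,240:330]
print(circ(m,.018)); save('s1.png',cv2.resize(im[180:330,200:400],None,fx=3,fy=3))
```

```text
t 3.98 tcp [ 0.5233 -0.3222  0.0301] yaw 0.404 tilt [ 0.001 -0.002 -1.   ] q [-0.73  0.79  1.59 -0.    0.76  0.43] gap 0.415 gf 31.0 F [-0.2 -1.  -6.2]
delta mm [ 1.  -3.1  0.1] turn None
(array([ 0.47664997, -0.29223602]), np.float64(0.09377507509070934))
```

View pics/s1.png

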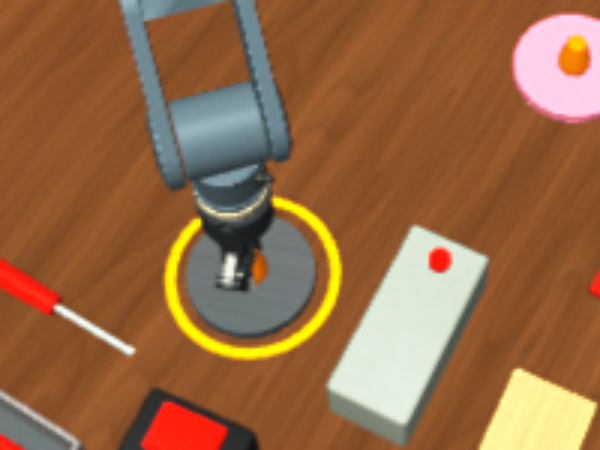

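The foot (crop (250,275)) sits inside the ring, close to centred. I'll nudge it 3 mm, release it and rise.

Call:
drive_tool(
  deltas=[
    [[1,-3,2,0],[1,-3,2,0],[1,-3,2,0]],
  ],
)

```text
t: 4.28
tcp_pos: [0.5245, -0.3173, 0.0298]
tool_rot: [0.979, 0.202, 0.001, 0.003]
force: [-1.1, -5.0, 3.4]
finger_gap: 0.418
gripper_force: 32.0
```

Call:
drive_tool(
  deltas=[
    [[0,0,0,0],[0,0,0,0],[0,0,0,0],[0,0,0,0],[0,0,0,0]],
  ],
  jaw=85,
)

```text
t: 4.7
tcp_pos: [0.5229, -0.3154, 0.0277]
tool_rot: [0.979, 0.202, -0.0, -0.001]
force: [-0.6, -0.6, -0.4]
finger_gap: 0.994
gripper_force: 0.0
```

Call:
drive_tool(
  deltas=[
    [[0,0,-10,0],[0,0,-40,0],[0,0,-80,0],[0,0,-120,0],[0,0,-150,0]],
  ],
)

```text
t: 5.12
tcp_pos: [0.5236, -0.3167, 0.1816]
tool_rot: [0.979, 0.201, 0.001, 0.001]
force: [0.9, -0.7, 1.0]
finger_gap: 0.998
gripper_force: 0.0
```

Run:
```python
from h import *
c,s=np.cos(.69),np.sin(.69)
# grip 10 mm towards spigot from cup centre
go(.489-.010*c,.259-.010*s,.18,.69)
```

```text
t 5.12 tcp [ 0.5236 -0.3167  0.1816] yaw 0.406 tilt [ 0.002 -0.002 -1.   ] q [-0.73  0.57  1.52  0.    1.05  0.44] gap 0.998 gf 0.0 F [ 0.9 -0.7  1. ]
delta mm [ 1.858e+02 -5.398e+02  4.000e-01] turn -0.284
```

Call:
drive_tool(
  deltas=[
    [[12,-36,0,0],[24,-72,0,0],[37,-108,0,0],[49,-144,0,0],[62,-180,0,0]],
  ],
)

```text
t: 5.53
tcp_pos: [0.5083, -0.1248, 0.1787]
tool_rot: [0.98, 0.201, 0.0, 0.0]
force: [1.8, -0.3, -0.5]
finger_gap: 0.996
gripper_force: 0.0
```

Call:
drive_tool(
  deltas=[
    [[12,-36,0,0],[24,-72,0,0],[37,-108,0,0],[49,-144,0,0],[62,-180,0,0]],
  ],
)

```text
t: 5.95
tcp_pos: [0.4941, 0.0652, 0.1786]
tool_rot: [0.98, 0.201, 0.0, -0.0]
force: [1.1, -0.4, 0.4]
finger_gap: 0.991
gripper_force: 0.0
```

Call:
drive_tool(
  deltas=[
    [[12,-36,0,-0.05],[24,-72,0,-0.12],[37,-108,0,-0.2],[49,-144,0,-0.28],[62,-180,0,-0.28]],
  ],
)

```text
t: 6.37
tcp_pos: [0.4799, 0.2552, 0.1787]
tool_rot: [0.941, 0.338, 0.0, -0.0]
force: [1.0, -1.2, -0.7]
finger_gap: 0.997
gripper_force: 0.0
```

Call:
drive_tool(
  deltas=[
    [[0,0,0,0],[0,0,0,0]],
  ],
)

```text
t: 6.53
tcp_pos: [0.4801, 0.2553, 0.1784]
tool_rot: [0.941, 0.338, 0.0, 0.0]
force: [0.4, -1.3, -0.3]
finger_gap: 0.994
gripper_force: 0.0
```

```bash
cat >> h.py <<'E'
def lsc(P):
    s=np.linalg.lstsq(np.c_[2*P,np.ones(len(P))],(P**2).sum(1),rcond=None)[0]; return s[:2].round(4),np.sqrt(s[2]+s[0]**2+s[1]**2).round(4)
def standpos():
    for n,(u,v) in(("top",(421,212)),("scene",(285,268))):
        im=vision.snapshot(n); H=cv2.cvtColor(im,cv2.COLOR_RGB2HSV).astype(int); h,s,w=H[...,0],H[...,1],H[...,2]
        M=np.zeros(h.shape,bool); M[v-38:v+38,u-38:u+38]=1
        big=lambda m:max(cv2.findContours((m&M).astype(np.uint8),0,1)[0],key=cv2.contourArea).reshape(-1,2)
        r=lsc(onplane(n,big((h>22)&(h<35)&(s>180)&(w>150)),0)[:,:2])
        f=lsc(onplane(n,big((s<90)&(w<140)),.018)[:,:2]); print(n,'ring',r,'foot',f,'diff',(f[0]-r[0]).round(4))
E
python3 - <<'E'
from h import *
standpos()
c,s=np.cos(.69),np.sin(.69)
go(.489-.010*c,.259-.010*s,.023,.69)
im=vision.snapshot("top"); save('t2.png',cv2.resize(im[150:300,180:330],None,fx=4,fy=4))
E
```

```text
top ring (array([ 0.5222, -0.3194]), np.float64(0.0931)) foot (array([ 0.524 , -0.3176]), np.float64(0.0687)) diff [0.0018 0.0018]
scene ring (array([ 0.5243, -0.3181]), np.float64(0.0934)) foot (array([ 0.5289, -0.3199]), np.float64(0.0693)) diff [ 0.0046 -0.0018]
t 6.63 tcp [0.4804 0.2529 0.1782] yaw 0.686 tilt [-0. -0. -1.] q [ 0.28  0.49  1.69 -0.    0.96  1.16] gap 0.988 gf 0.0 F [ 0.4 -0.2 -0.1]
delta mm [  0.6   0.8 155.2] turn -0.004
```

View pics/t2.png

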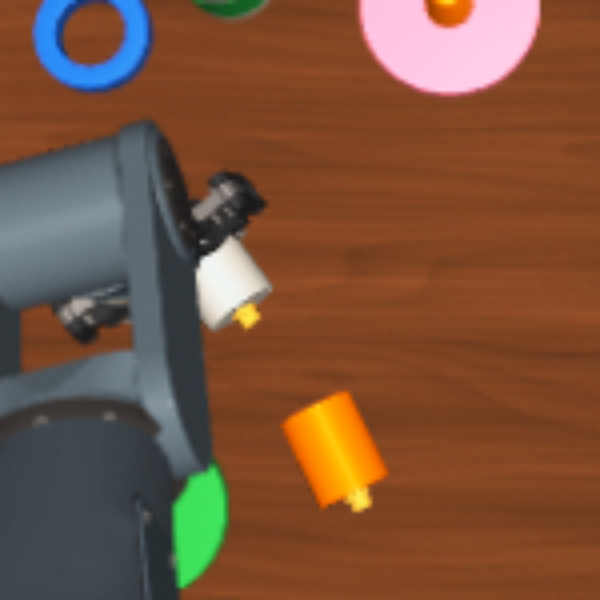

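Call:
drive_tool(
  deltas=[
    [[0,0,35,0],[0,0,75,0],[0,0,115,0],[0,0,145,0],[0,0,158,0]],
  ],
)

```text
t: 7.1
tcp_pos: [0.4788, 0.2506, 0.0163]
tool_rot: [0.942, 0.335, -0.003, -0.0]
force: [-0.5, 0.2, 0.0]
finger_gap: 0.995
gripper_force: 0.0
```

Call:
drive_tool(
  deltas=[
    [[0,0,0,0],[0,0,0,0],[0,0,0,0],[0,0,0,0],[0,0,0,0]],
  ],
  jaw=40,
  force=25,
)

```text
t: 7.52
tcp_pos: [0.482, 0.2533, 0.0214]
tool_rot: [0.942, 0.336, 0.002, 0.0]
force: [0.4, 0.0, -1.3]
finger_gap: 0.683
gripper_force: 27.0
```

Call:
drive_tool(
  deltas=[
    [[0,0,0,0],[0,0,-10,0],[0,0,-40,0],[0,0,-80,0],[0,0,-120,0]],
  ],
)

```text
t: 7.93
tcp_pos: [0.4797, 0.253, 0.1412]
tool_rot: [0.942, 0.336, -0.001, -0.0]
force: [2.0, 0.4, -2.1]
finger_gap: 0.681
gripper_force: 27.8
```

Run:
```python
from h import *
n=np.array([-.1,.995]); e=np.array([.702,-.1975]); p=e+.05*n
go(p[0],p[1],.15,1.67)
a=vision.snapshot("scene"); save('c3.png',cv2.resize(a[60:200,260:440],None,fx=4,fy=4,interpolation=2))
```

```text
t 7.93 tcp [0.4797 0.253  0.1412] yaw 0.686 tilt [-0.002 -0.001 -1.   ] q [ 0.28  0.54  1.72 -0.    0.88  1.16] gap 0.681 gf 27.8 F [ 2.   0.4 -2.1]
delta mm [-85.8 447.8  -9. ] turn -0.984
```

View pics/c3.png

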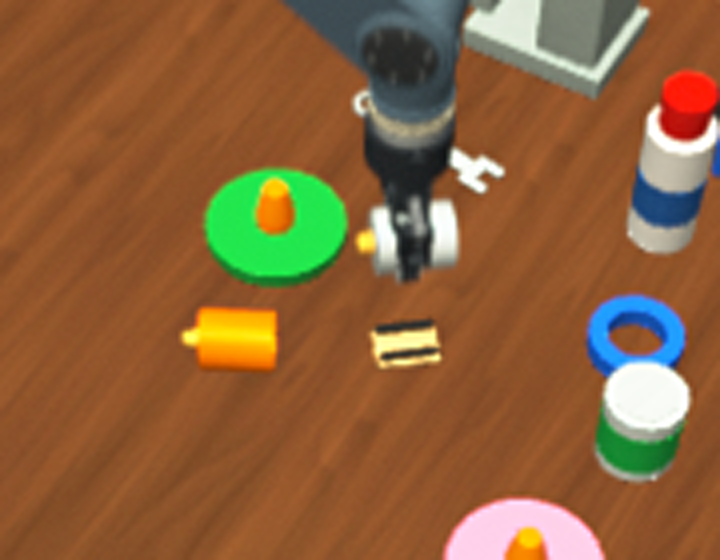

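The cup is held level with the jaws about mid-length (crop (410,240)), and the rest is left empty. The interface cannot tilt the tool, so I'll swivel the cup between the pads by levering its closed end on the blower's +y top edge. First I'll refine that edge.

Run:
```python
from h import *
print(onplane("top",[(388.9,134.4),(391.1,163.3),(455.6,158.9)],.08).round(4), onplane("top",[(399.6,147)],.09).round(4))
sc=np.load('scene.npy'); save('b.png',cv2.resize(sc[250:330,300:370],None,fx=7,fy=7,interpolation=2))
```

```text
[[ 0.7442 -0.2036  0.08  ]
 [ 0.6565 -0.2104  0.08  ]
 [ 0.6756 -0.4048  0.08  ]] [[ 0.7042 -0.2339  0.09  ]]
```

View pics/b.png

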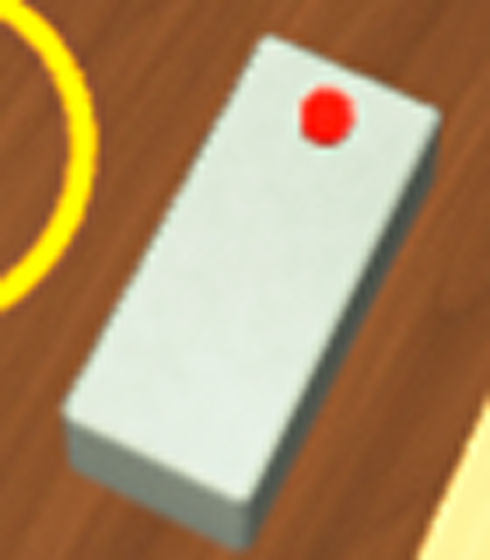

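The box's +y top edge runs between crop corners (265,37) and (440,112). The button (327,116) stands about 2 cm in from it.

Run:
```python
from h import *
E=onplane("scene",[(337.9,255.3),(362.9,266)],.08); print(E.round(4))
n=np.array([-.095,.995]); e=(E.mean(0)[:2]+[.700,-.207])/2; p=e+.025*n; print(e,p)
go(p[0],p[1],.15,1.666)
```

```text
[[ 0.6662 -0.2124  0.08  ]
 [ 0.7516 -0.2038  0.08  ]]
[ 0.70443971 -0.20753914] [ 0.70206471 -0.18266414]
t 7.98 tcp [0.4848 0.2548 0.1494] yaw 0.687 tilt [ 0.013  0.004 -1.   ] q [ 0.28  0.53  1.72 -0.    0.88  1.16] gap 0.68 gf 27.8 F [1.7 0.3 3.5]
delta mm [-109.3  476.1    0.7] turn -0.979
```

Call:
drive_tool(
  deltas=[
    [[-7,30,0,0],[-14,62,0,0],[-22,95,0,0],[-29,127,0,0],[-37,160,0,0]],
  ],
)

```text
t: 8.4
tcp_pos: [0.5539, 0.105, 0.141]
tool_rot: [0.942, 0.337, 0.001, 0.0]
force: [0.3, -0.1, -1.3]
finger_gap: 0.682
gripper_force: 27.8
```

Call:
drive_tool(
  deltas=[
    [[-7,32,0,0],[-14,64,0,0],[-22,95,0,0],[-29,127,0,0],[-37,160,0,0]],
  ],
)

```text
t: 8.82
tcp_pos: [0.6264, -0.0424, 0.1407]
tool_rot: [0.942, 0.336, 0.0, 0.0]
force: [1.2, -0.5, -0.8]
finger_gap: 0.675
gripper_force: 27.8
```

Call:
drive_tool(
  deltas=[
    [[-7,32,0,-0.1],[-14,64,0,-0.2],[-22,95,0,-0.3],[-29,127,0,-0.4],[-35,154,0,-0.5]],
  ],
)

```text
t: 9.23
tcp_pos: [0.6972, -0.1848, 0.1407]
tool_rot: [0.828, 0.561, 0.0, 0.001]
force: [0.6, 0.5, -1.0]
finger_gap: 0.678
gripper_force: 27.8
```

Call:
drive_tool(
  deltas=[
    [[0,0,0,-0.1],[0,0,0,-0.2],[0,0,0,-0.3],[0,0,0,-0.4],[0,0,0,-0.48]],
  ],
)

```text
t: 9.65
tcp_pos: [0.6962, -0.1825, 0.1404]
tool_rot: [0.671, 0.741, -0.0, -0.0]
force: [0.5, -0.1, -1.6]
finger_gap: 0.675
gripper_force: 27.9
```

Call:
drive_tool(
  deltas=[
    [[0,0,0,0],[0,0,0,0],[0,0,0,0]],
  ],
)

```text
t: 9.9
tcp_pos: [0.6965, -0.1824, 0.1402]
tool_rot: [0.673, 0.739, 0.0, 0.0]
force: [0.2, 0.2, -1.1]
finger_gap: 0.679
gripper_force: 27.9
```

Run:
```python
from h import *
go(.7021,-.1827,.10,1.666)
```

```text
t 9.9 tcp [ 0.6965 -0.1824  0.1402] yaw 1.664 tilt [ 0. -0. -1.] q [-0.41  0.75  1.25 -0.    1.14 -0.5 ] gap 0.679 gf 27.9 F [ 0.2  0.2 -1.1]
delta mm [-0.8  5.6 40.2] turn -0.002
```

Call:
drive_tool(
  deltas=[
    [[0,5,12,0],[0,5,25,0],[0,5,36,0],[0,5,44,0],[0,5,48,0]],
  ],
)

```text
t: 10.32
tcp_pos: [0.6999, -0.1814, 0.0887]
tool_rot: [0.673, 0.74, -0.001, -0.002]
force: [-0.2, -0.7, -1.2]
finger_gap: 0.677
gripper_force: 27.8
```

Call:
drive_tool(
  deltas=[
    [[0,0,2,0],[0,0,4,0],[2,0,6,0],[4,0,9,0],[7,0,12,0]],
  ],
)

```text
t: 10.73
tcp_pos: [0.7015, -0.1766, 0.0824]
tool_rot: [0.673, 0.74, -0.0, 0.002]
force: [-2.9, -2.5, 5.7]
finger_gap: 0.679
gripper_force: 28.9
```

Call:
drive_tool(
  deltas=[
    [[1,0,2,0],[2,0,4,0],[3,0,6,0],[4,0,8,0],[4,0,9,0]],
  ],
)

```text
t: 11.15
tcp_pos: [0.7012, -0.1711, 0.0735]
tool_rot: [0.673, 0.74, 0.0, 0.001]
force: [-3.5, 2.6, 7.6]
finger_gap: 0.686
gripper_force: 31.1
```

Run:
```python
from h import *
go(.7021,-.1827,.10,1.666)
a=vision.snapshot("scene"); save('c4.png',cv2.resize(a[170:310,260:440],None,fx=4,fy=4,interpolation=2))
```

```text
t 11.15 tcp [ 0.7012 -0.1711  0.0735] yaw 1.666 tilt [ 0.002 -0.001 -1.   ] q [-0.39  0.83  1.28 -0.    1.03 -0.49] gap 0.686 gf 31.1 F [-3.5  2.6  7.6]
delta mm [-11.6  -0.2 -26.5] turn -0.0
```

View pics/c4.png

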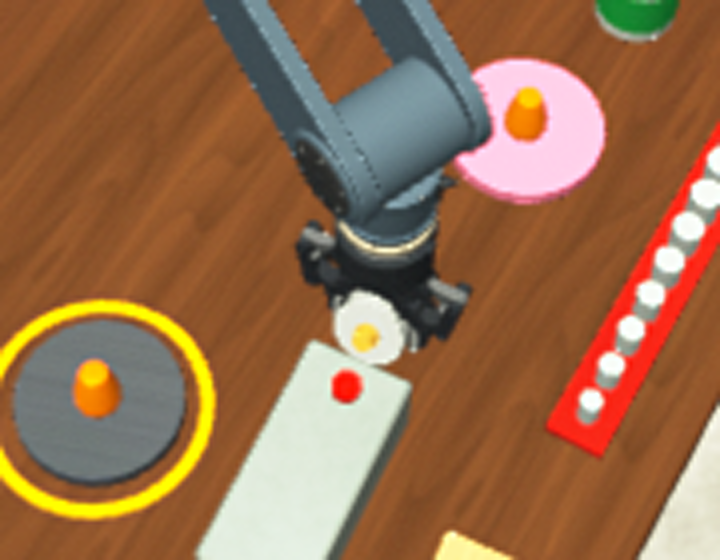

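The cup is turning: its closed end (crop (368,330)) is tipping up over the box edge at only about 8 N. The stand sits in the ring. I'll continue the arc.

Call:
drive_tool(
  deltas=[
    [[1,0,3,0],[1,0,5,0],[2,0,8,0],[2,0,11,0],[2,0,13,0]],
  ],
)

```text
t: 11.62
tcp_pos: [0.7013, -0.168, 0.0609]
tool_rot: [0.673, 0.74, 0.001, 0.001]
force: [-3.7, 5.9, 10.6]
finger_gap: 0.685
gripper_force: 36.7
```

Call:
drive_tool(
  deltas=[
    [[0,0,3,0],[-1,0,6,0],[-2,0,9,0],[-3,0,12,0],[-4,0,15,0]],
  ],
)

```text
t: 12.03
tcp_pos: [0.7024, -0.1697, 0.0466]
tool_rot: [0.673, 0.74, 0.003, 0.0]
force: [-1.6, 10.2, 12.0]
finger_gap: 0.685
gripper_force: 40.8
```

Call:
drive_tool(
  deltas=[
    [[-1,0,2,0],[-2,0,4,0],[-3,0,6,0],[-5,0,8,0],[-6,0,10,0]],
  ],
)

```text
t: 12.45
tcp_pos: [0.7035, -0.1754, 0.0357]
tool_rot: [0.672, 0.74, 0.003, 0.001]
force: [0.6, 9.7, 7.8]
finger_gap: 0.684
gripper_force: 36.3
```

```bash
cat >> h.py <<'E'
def spigot(u,v,r=30):
    s=manip.sense()['tcp_pos']
    im=vision.snapshot("scene"); H=cv2.cvtColor(im,cv2.COLOR_RGB2HSV).astype(int); M=np.zeros(H.shape[:2],bool); M[v-r:v+r,u-r:u+r]=1
    m=(H[...,0]>17)&(H[...,0]<32)&(H[...,1]>100)&(H[...,2]>130)&M
    c=cv2.findContours(m.astype(np.uint8),0,1)[0]; c=max(c,key=cv2.contourArea).reshape(-1,2); print('spigot px',c.mean(0).round(1),cv2.boundingRect(c))
    w=(H[...,1]<50)&(H[...,2]>150)&M
    np.save('last.npy',im)
E
python3 - <<'E'
from h import *
go(.7021,-.1827,.10,1.666)
s=manip.sense()['tcp_pos']
print('expected spigot tip px if vertical', proj("scene",[s+[0,0,.0206+.033+.014],s+[0,0,.0206+.033],s+[0,0,.0206-.037]]).round(1))
spigot(352,250,35)
E
```

```text
t 12.45 tcp [ 0.7035 -0.1754  0.0357] yaw 1.667 tilt [ 0.005  0.004 -1.   ] q [-0.4   0.89  1.28  0.01  0.97 -0.5 ] gap 0.684 gf 36.3 F [0.6 9.7 7.8]
delta mm [ -7.   -1.8 -64.4] turn 0.001
expected spigot tip px if vertical [[354.2 248.4]
 [354.1 250.4]
 [353.4 259.8]]
spigot px [353.8 251.8] (352, 250, 5, 4)
```

Call:
drive_tool(
  deltas=[
    [[5,0,0,0],[12,0,0,0],[20,0,0,0],[20,0,3,0],[20,0,6,0]],
  ],
)

```text
t: 12.92
tcp_pos: [0.6991, -0.1585, 0.0264]
tool_rot: [0.672, 0.74, -0.0, -0.0]
force: [-0.1, -0.0, -1.1]
finger_gap: 0.679
gripper_force: 35.5
```

Call:
drive_tool(
  deltas=[
    [[0,0,2,0],[0,0,3,0],[0,0,4,0],[0,0,5,0],[0,0,5,0]],
  ],
)

```text
t: 13.33
tcp_pos: [0.6993, -0.1595, 0.0216]
tool_rot: [0.673, 0.74, -0.0, -0.0]
force: [-0.5, 0.5, -1.3]
finger_gap: 0.685
gripper_force: 35.5
```

Run:
```python
from h import *
go(.7021,-.1827,.10,1.666)
s=manip.sense()['tcp_pos']
print('expected', proj("scene",[s+[0,0,.0206+.033+.014],s+[0,0,.0206+.033]]).round(1))
spigot(352,250,35)
```

```text
t 13.33 tcp [ 0.6993 -0.1595  0.0216] yaw 1.665 tilt [-0. -0. -1.] q [-0.38  0.9   1.3  -0.    0.94 -0.47] gap 0.685 gf 35.5 F [-0.5  0.5 -1.3]
delta mm [-23.3   0.6 -78.4] turn -0.001
expected [[355.4 245.9]
 [355.3 247.9]]
spigot px [355.3 249.5] (353, 248, 6, 4)
```

Call:
drive_tool(
  deltas=[
    [[0,0,1,0],[0,0,2,0],[0,0,3,0],[0,0,4,0],[0,0,4,0]],
  ],
)

```text
t: 13.8
tcp_pos: [0.6996, -0.1592, 0.021]
tool_rot: [0.673, 0.74, -0.0, 0.0]
force: [-5.7, 1.8, 11.0]
finger_gap: 0.677
gripper_force: 36.3
```

Call:
drive_tool(
  deltas=[
    [[0,0,1,0],[0,0,2,0],[0,0,3,0],[0,0,4,0],[0,0,4,0]],
  ],
)

```text
t: 14.22
tcp_pos: [0.7, -0.1585, 0.0201]
tool_rot: [0.673, 0.74, 0.0, 0.001]
force: [-7.8, 4.5, 25.0]
finger_gap: 0.68
gripper_force: 36.1
```

Call:
drive_tool(
  deltas=[
    [[0,0,-6,0],[0,0,-6,0],[0,0,-6,0]],
  ],
)

```text
t: 14.47
tcp_pos: [0.7001, -0.1593, 0.0205]
tool_rot: [0.673, 0.74, 0.001, 0.001]
force: [0.2, 1.3, 7.8]
finger_gap: 0.682
gripper_force: 35.0
```

Call:
drive_tool(
  deltas=[
    [[0,0,0,0],[0,0,0,0],[0,0,-2,0],[0,0,-4,0],[0,0,-4,0]],
  ],
  jaw=72,
)

```text
t: 14.88
tcp_pos: [0.6995, -0.1594, 0.0239]
tool_rot: [0.673, 0.74, 0.0, 0.0]
force: [0.9, 0.0, 0.4]
finger_gap: 0.845
gripper_force: 0.0
```

Call:
drive_tool(
  deltas=[
    [[0,0,0,0],[0,0,0,0],[0,0,0,0],[0,0,0,0],[0,0,0,0]],
  ],
  jaw=40,
  force=40,
)

```text
t: 15.3
tcp_pos: [0.6997, -0.1593, 0.0243]
tool_rot: [0.673, 0.74, 0.0, 0.0]
force: [0.7, -0.3, 2.2]
finger_gap: 0.676
gripper_force: 42.4
```

Run:
```python
from h import *
go(.525,-.3185,.15,1.666)
spigot(352,250,35)
a=np.load('last.npy'); save('c5.png',cv2.resize(a[200:300,300:420],None,fx=6,fy=6,interpolation=2))
s=manip.sense()['tcp_pos']
print('expected', proj("scene",[[s[0],s[1],.084],[s[0],s[1],.07]]).round(1))
```

```text
t 15.3 tcp [ 0.6997 -0.1593  0.0243] yaw 1.666 tilt [ 0.001 -0.    -1.   ] q [-0.38  0.89  1.3  -0.    0.94 -0.47] gap 0.676 gf 42.4 F [ 0.7 -0.3  2.2]
delta mm [-141.9 -188.9 -125.8] turn -0.0
spigot px [356.  248.8] (355, 248, 3, 2)
expected [[355.5 246.6]
 [355.4 248.6]]
```

View pics/c5.png

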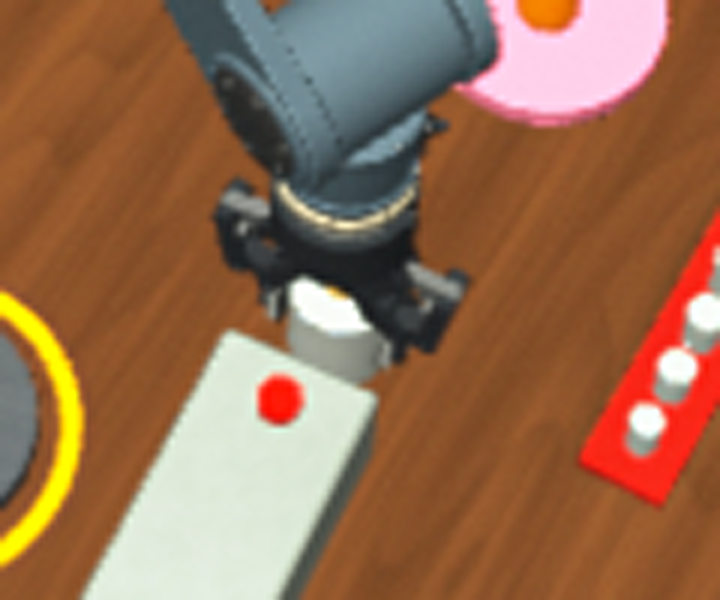

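The cup is upside down on its rim, with its white closed face at crop (330,305) and spigot at (338,291), and is re-gripped there. I'll work out its offset from the tool centre using the visible outline points: the left edge at crop (287,330) and the lowest point of the top face at (330,335).

Run:
```python
from h import *
im=np.load('last.npy'); 
s=manip.sense()['tcp_pos']; a=np.linspace(0,2*np.pi,90)
C=lambda z,dx=0,dy=0: proj("scene",np.c_[s[0]+dx+.029*np.cos(a),s[1]+dy+.029*np.sin(a),0*a+z])
print('left u z=.055',C(.055)[:,0].min().round(1),'top face max v',C(.07)[:,1].max().round(1), 'right u', C(.07)[:,0].max().round(1))
H=cv2.cvtColor(im,cv2.COLOR_RGB2HSV); 
for v in range(248,262,1): print(v,''.join('%4d'%H[v,u,2] for u in range(344,368)))
print((proj("scene",[s+[0,0,.03],s+[.01,0,.03],s+[0,.01,.03]])).round(1))
```

```text
left u z=.055 346.2 top face max v 256.9 right u 364.4
248   65  81  90  69 184 255 255 255 255 255 239 219 130  57  32  38  40  40  37  37  36  36  35  39
249   95 139  70  59 183 255 254 253 253 254 254 242 239 192 106  37  38  39  39  43  47  53  40  42
250   93 142  60  53 169 253 254 252 252 252 253 254 255 255 255  99  35  36  44  56  61  48  43  43
251  132 143  59  60 136 202 254 253 252 251 252 252 253 255 255 184  53  33  38  47  50  45  58  64
252  150 140  66  92 139 179 243 254 253 252 252 252 252 252 255 254  99  34  34  42  39  46  66  67
253  148 135  88 134 143 158 184 233 255 254 253 253 252 253 254 255 185  77  36  36  39  45  58  66
254  145 142 136 142 143 157 160 165 183 234 254 254 254 255 255 255 255 204  78  35  35  38  45  60
255  140 141 139 139 145 158 161 160 160 171 191 215 211 211 207 195 169 145 114  74  40  37  40  41
256  139 139 140 143 147 159 163 162 163 161 159 162 160 155 151 146 137 129 124 115  74  49  38  34
257  155 141 141 147 147 157 162 163 164 161 161 159 154 151 146 142 136 130 119 112 139  73  37  42
258  228 198 164 149 147 154 160 163 164 161 161 160 157 152 146 142 136 128 114 109 144  74  39  64
259  234 234 233 213 178 163 161 160 160 159 160 158 156 152 145 140 133 124 105 126 134  62  36  73
260  233 235 236 236 234 219 187 169 164 160 158 159 154 149 145 141 133 120 104 124 134  94  73 109
261  237 235 236 236 236 236 236 226 199 168 157 156 151 146 143 138 133 125 110 115 138 135 129 139
[[355.2 250.8]
 [357.9 252.2]
 [356.7 248.4]]
```

Call:
drive_tool(
  deltas=[
    [[0,0,-10,0],[0,0,-40,0],[0,0,-75,0],[0,0,-110,0],[0,0,-125,0]],
  ],
)

```text
t: 15.77
tcp_pos: [0.7013, -0.1599, 0.1543]
tool_rot: [0.673, 0.74, 0.001, 0.003]
force: [0.8, -1.0, -0.4]
finger_gap: 0.681
gripper_force: 42.7
```

Call:
drive_tool(
  deltas=[
    [[-12,-16,0,0],[-30,-40,0,0],[-50,-64,0,0],[-68,-88,0,0],[-86,-112,0,0]],
  ],
)

```text
t: 16.18
tcp_pos: [0.5944, -0.2556, 0.149]
tool_rot: [0.673, 0.74, -0.0, -0.001]
force: [0.9, -0.9, -0.2]
finger_gap: 0.68
gripper_force: 42.6
```

Call:
drive_tool(
  deltas=[
    [[-18,-23,0,0],[-36,-46,0,0],[-50,-66,0,0],[-58,-76,0,0],[-61,-78,0,0]],
  ],
)

```text
t: 16.6
tcp_pos: [0.5222, -0.3247, 0.1489]
tool_rot: [0.674, 0.739, -0.0, -0.001]
force: [-0.6, -0.3, -1.0]
finger_gap: 0.679
gripper_force: 42.6
```

Call:
drive_tool(
  deltas=[
    [[0,0,10,0],[0,0,25,0],[0,0,35,0],[0,0,38,0],[0,0,38,0]],
  ],
)

```text
t: 17.02
tcp_pos: [0.5241, -0.3218, 0.1091]
tool_rot: [0.672, 0.74, 0.0, -0.002]
force: [0.5, 0.2, -1.4]
finger_gap: 0.678
gripper_force: 42.6
```

Run:
```python
from h import *
go(.525,-.324,.0423,1.666)
s=manip.sense()['tcp_pos']; a=np.linspace(0,2*np.pi,90)
im=vision.snapshot("scene"); H=cv2.cvtColor(im,cv2.COLOR_RGB2HSV).astype(int)
C=lambda z,x,y,r: proj("scene",np.c_[x+r*np.cos(a),y+r*np.sin(a),0*a+z])
zr=s[2]-.0243
for nm,z in(('rim',zr),('top',zr+.07)):
    p=C(z,s[0],s[1],.029); print(nm,p.min(0).round(1),p.max(0).round(1))
print('axis',proj("scene",[[s[0],s[1],zr+.07],[s[0]+.01,s[1],zr+.07],[s[0],s[1]+.01,zr+.07]]).round(1))
t=proj("scene",[[s[0],s[1],zr+.035]])[0].astype(int); print(t)
for v in range(t[1]-14,t[1]+24,2): print(v,' '.join('%3d'%H[v,u,2]+('*' if H[v,u,1]<60 else '.') for u in range(t[0]-18,t[0]+16)))
```

```text
t 17.02 tcp [ 0.5241 -0.3218  0.1091] yaw 1.667 tilt [-0.002  0.002 -1.   ] q [-0.73  0.67  1.56  0.    0.92 -0.83] gap 0.678 gf 42.6 F [ 0.5  0.2 -1.4]
delta mm [-2.4  0.8 66.8] turn 0.001
rim [271.6 252.3] [290.2 269.4]
top [269.1 242.2] [288.4 259.8]
axis [[278.7 250.9]
 [281.5 252.5]
 [280.6 248.3]]
[279 255]
241  42*  38*  50*  39*  44*  55*  66*  69*  75*  90*  90* 119* 119* 117* 114* 114* 109* 100*  74*  72*  67*  59*  41*  30*  29*  28*  25*  33*  86. 153. 160. 161. 159. 153.
243  39*  52*  64*  47*  38*  36*  38*  42*  48*  53*  60*  67*  65*  67*  66*  64*  56*  51*  44*  34*  31*  29*  27*  27*  28*  29*  26*  27*  50. 113. 160. 156. 150. 146.
245  36*  35*  45*  56*  45*  37*  37*  37*  36*  37*  35*  34*  35*  34*  32*  33*  34*  30*  32*  31*  30*  30*  27*  29*  27*  28*  26*  35*  55*  63. 130. 189. 173. 148.
247 104.  81. 109.  99.  48*  39*  37*  36*  39*  37*  38*  34*  37*  34*  35*  33*  35*  32*  31*  32*  30*  29*  30*  34*  43*  36*  48*  98* 156* 156* 186. 251. 255. 255.
249 141. 143. 147. 132.  82.  43*  33*  36*  42*  36*  50*  66*  47*  36*  35*  35*  34* 
[... 1820 characters left out ...]
120*
271 143. 143. 127. 122* 121* 119* 120* 121* 120* 119* 119* 121* 122* 122* 122* 121* 122* 142* 214. 247. 247. 246. 243. 239. 234. 228. 214. 185. 149. 121* 125* 123* 124* 123*
273 150. 144. 114. 120* 122* 120* 119* 122* 122* 123* 125* 123* 121* 121* 119* 120* 120* 119* 119* 154. 212. 234. 233. 228. 217. 189. 148. 117* 120* 122* 122* 122* 122* 123*
275 158. 155. 136. 119* 121* 119* 120* 119* 120* 120* 119* 119* 121* 118* 120* 120* 119* 120* 121* 122* 124* 122* 118* 117* 118* 123* 122* 121* 120* 120* 119* 120* 120* 121*
277 156. 155. 145. 119. 117* 121* 121* 121* 122* 119* 120* 119* 119* 121* 121* 120* 119* 119* 119* 120* 120* 119* 119* 119* 118* 119* 120* 122* 123* 123* 123* 125* 126* 126*
```

Run:
```python
from h import *
a=np.linspace(0,2*np.pi,90)
for x,y in((.5245,-.3175),(.5289,-.3199)):
    P=np.vstack([proj("scene",np.c_[x+.019*np.cos(a),y+.019*np.sin(a),0*a+z]) for z in(.018,.034)]); print(P.min(0).round(1),P.max(0).round(1))
s=np.array([.5232,-.3232])+[.0005,.0072]; zr=.1091-.0243
p=proj("scene",np.c_[s[0]+.029*np.cos(a),s[1]+.029*np.sin(a),0*a+zr]); print('rim',p.min(0).round(1),p.max(0).round(1))
standpos(); print(manip.sense()['tcp_pos'])
```

```text
[277.2 261. ] [289.5 274. ]
[278.  262.3] [290.2 275.3]
rim [272.5 250.8] [291.1 267.8]
top ring (array([ 0.53  , -0.3155]), np.float64(0.0825)) foot (array([ 0.5128, -0.3311]), np.float64(0.1169)) diff [-0.0172 -0.0156]
scene ring (array([ 0.5244, -0.3181]), np.float64(0.0899)) foot (array([ 0.4903, -0.2982]), np.float64(0.0904)) diff [-0.0341  0.0199]
[ 0.52493267 -0.32333087  0.11118077]
```

Cup and peg are within about 3 mm. I'll correct by 2.5 mm and lower slowly.

Call:
drive_tool(
  deltas=[
    [[-2,1,4,0],[-2.5,1,10,0],[-2.5,1,17,0],[-2.5,1,24,0],[-2.5,1,30,0]],
  ],
)

```text
t: 17.58
tcp_pos: [0.525, -0.3257, 0.0799]
tool_rot: [0.673, 0.74, 0.0, -0.001]
force: [-0.1, -0.2, -1.9]
finger_gap: 0.674
gripper_force: 42.6
```

Call:
drive_tool(
  deltas=[
    [[0,0,7,0],[0,0,14,0],[0,0,21,0],[0,0,27,0],[0,0,31,0]],
  ],
)

```text
t: 18.0
tcp_pos: [0.5251, -0.3257, 0.0488]
tool_rot: [0.673, 0.74, 0.0, -0.001]
force: [-0.1, 0.2, -1.2]
finger_gap: 0.675
gripper_force: 42.6
```

Call:
drive_tool(
  deltas=[
    [[0,0,1,0],[0,0,2,0],[0,0,4,0],[0,0,5,0],[0,0,6,0]],
  ],
)

```text
t: 18.42
tcp_pos: [0.5255, -0.3261, 0.0441]
tool_rot: [0.673, 0.74, -0.0, 0.0]
force: [0.5, 0.7, -2.0]
finger_gap: 0.672
gripper_force: 42.6
```

Call:
drive_tool(
  deltas=[
    [[0,0,1,0],[0,0,2,0],[0,0,3,0],[0,0,3,0],[0,0,3,0]],
  ],
)

```text
t: 18.83
tcp_pos: [0.5255, -0.3261, 0.0422]
tool_rot: [0.673, 0.74, -0.0, 0.0]
force: [-0.8, 1.6, 5.4]
finger_gap: 0.68
gripper_force: 42.9
```

Call:
drive_tool(
  deltas=[
    [[0,0,1,0],[0,0,1,0],[0,0,1,0]],
  ],
)

```text
t: 19.08
tcp_pos: [0.5255, -0.3261, 0.0422]
tool_rot: [0.673, 0.74, -0.0, 0.0]
force: [-3.0, 2.1, 11.2]
finger_gap: 0.675
gripper_force: 43.1
```

Contact came at exactly the expected height. I'll ease off, open the jaws and retreat.

Call:
drive_tool(
  deltas=[
    [[0,0,-2,0],[0,0,-2,0]],
  ],
)

```text
t: 19.25
tcp_pos: [0.5257, -0.3262, 0.0426]
tool_rot: [0.673, 0.74, 0.0, 0.001]
force: [-0.0, -0.3, -1.4]
finger_gap: 0.678
gripper_force: 42.6
```

Call:
drive_tool(
  deltas=[
    [[0,0,0,0],[0,0,0,0],[0,0,0,0],[0,0,0,0],[0,0,0,0]],
  ],
  jaw=85,
)

```text
t: 19.67
tcp_pos: [0.5254, -0.3259, 0.0417]
tool_rot: [0.673, 0.74, -0.0, -0.0]
force: [-0.2, -0.5, 0.7]
finger_gap: 0.994
gripper_force: 0.0
```

Call:
drive_tool(
  deltas=[
    [[0,0,-10,0],[0,0,-30,0],[0,0,-60,0],[0,0,-90,0],[0,0,-120,0]],
  ],
)

```text
t: 20.08
tcp_pos: [0.5252, -0.3257, 0.1636]
tool_rot: [0.673, 0.74, 0.0, -0.0]
force: [-0.5, 0.1, 0.5]
finger_gap: 0.999
gripper_force: 0.0
```

Call:
drive_tool(
  deltas=[
    [[35,0,0,0],[70,0,0,0],[105,0,0,0],[140,0,0,0],[175,0,0,0]],
  ],
)

```text
t: 20.5
tcp_pos: [0.5085, -0.1504, 0.1629]
tool_rot: [0.673, 0.74, 0.0, 0.001]
force: [0.1, 0.3, 0.2]
finger_gap: 0.995
gripper_force: 0.0
```

Call:
drive_tool(
  deltas=[
    [[0,0,0,0],[0,0,0,0]],
  ],
)

```text
t: 20.67
tcp_pos: [0.5085, -0.1499, 0.1627]
tool_rot: [0.671, 0.741, -0.0, 0.0]
force: [-0.1, -0.2, 0.0]
finger_gap: 0.992
gripper_force: 0.0
```

Run:
```python
from h import *
standpos(); go(.5,-.3,.2)
a=np.linspace(0,2*np.pi,90)
for n in("scene","top"):
    im=vision.snapshot(n); H=cv2.cvtColor(im,cv2.COLOR_RGB2HSV).astype(int); u,v=proj(n,[[.525,-.318,.088]])[0].astype(int)
    M=np.zeros(H.shape[:2],bool); M[v-14:v+20,u-18:u+18]=1
    f=max(cv2.findContours(((H[...,1]<40)&(H[...,2]>195)&M).astype(np.uint8),0,1)[0],key=cv2.contourArea).reshape(-1,2)
    print(n,'top face circle z=.088',lsc(onplane(n,cv2.convexHull(f).reshape(-1,2),.088)[:,:2]))
    g=((H[...,0]>17)&(H[...,0]<32)&(H[...,1]>100)&(H[...,2]>130)&M); ys,xs=np.nonzero(g); print('spigot',xs.size,onplane(n,[[xs.mean(),ys.mean()]],.099).round(4))
```

```text
top ring (array([ 0.5223, -0.3192]), np.float64(0.0903)) foot (array([ 0.515 , -0.2713]), np.float64(0.0939)) diff [-0.0073  0.0479]
scene ring (array([ 0.5243, -0.3181]), np.float64(0.0934)) foot (array([ 0.529 , -0.3191]), np.float64(0.0614)) diff [ 0.0047 -0.001 ]
t 20.77 tcp [ 0.5096 -0.1525  0.1627] yaw 1.666 tilt [ 0.002 -0.001 -1.   ] q [-0.5   0.5   1.74 -0.    0.9  -0.6 ] gap 0.996 gf 0.0 F [ 0.5  0.7 -0.7]
delta mm [-146.   -23.6  -37.1] turn None
scene top face circle z=.088 (array([ 0.5265, -0.3186]), np.float64(0.0291))
spigot 170 [[ 0.5075 -0.2996  0.099 ]]
top top face circle z=.088 (array([ 0.5237, -0.3202]), np.float64(0.0275))
spigot 49 [[ 0.5313 -0.3276  0.099 ]]
```

The top face fits a 29 mm radius circle at z = 88 mm, within 3 mm of the stand's axis. The stand is within about 5 mm of the ring's centre. Handing in.

```bash
python3 -c "
from station import manip
print(manip.sign_off())"
```

```text
the job is handed in; nothing more can be done
None
```

The stand is inside the ring, about 5 mm off centre, and the cup sits upside down over its peg with its rim on the foot and the gripper clear; I handed the job in at about 21 s but got no verdict back.

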